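Lacquer the medallion and show the bottle to the camera

ROBOT

A 6-joint arm with a two-finger parallel gripper is mounted at the origin on the work surface. World frame = base frame: x ahead of the robot, y to its left, z up, the work surface at z = 0. Lengths are in m, angles in rad, forces in N, time in s.
With the tool pointing down it reaches from about 0.35 to 0.775 m from the base axis. Payload 5.5 kg.
Tool frame: the origin (TCP) lies midway between the tips of the shut fingers; the grasp point (between the pads) lies 19 mm behind it; z points along the fingers, y is the direction in which the jaws open and shut (so a half turn about z gives the same grasp; the last joint's range is limited). The gripper opens to 85 mm and grips with 20 to 120 N. Pads are 22 mm wide; open, the fingers measure 114 mm over their backs; the gripper's body (76 mm by 85 mm) begins 54 mm behind the grasp point. The pads swing forward as they close: fully open they stand 13 mm farther back than shut.
Start: joints at [-1.332, 0.313, 0.046, 1.304, 0, 1.431], TCP at [0.213, -0.534, 0.208] pointing down, gripper open.
Joint ranges: [-2.76, 2.76], [-0.86, 1.69], [-1.03, 1.26], [-2.2, 2.34], [-1.47, 1.5], [-3.14, 3.14]. Speed limits (rad/s): [2.57, 2.57, 3.14, 3.14, 3.14, 3.14].

INTERFACE

Orientations are given as a unit quaternion [w, x, y, z].
In Python, from workcell import env gives the robot as it stands.
- The arm moves only by the shell command python3 -m creep 'ROWS' [OPENING] [FORCE]. ROWS is JSON, a list of rows, each a list of 6 numbers: the shift along the tool's x, y, z in m, then the turn, a rotation vector about the tool's x, y, z in degrees. A call has exactly 8 rows; each row is the pose to reach, as a shift and turn from the pose commanded when the call began, along the tool's axes at that moment; what a row does not reach only later rows make up. A row lasts 1/10 s, in which the tool goes at most 50 mm and 8.59 degrees, less where a joint would pass 70% of its speed; a pose out of reach is approached as far as the arm can. A call with a gripper value outside its range is refused whole. OPENING is the finger opening in m, from 0 to 0.0854, set as the call begins (- or left out, the last holds). The fingers move at their own pace and stop on an object; FORCE is the grip in N (left out, the last holds). Time passes only in rows, so rows that repeat a pose let the fingers close, or fill a call up. It gives the time, the measured TCP pose, the force and the opening at its end, in the units of the state.
- env.get_state(): the state, without advancing time (a new reading comes with each control period).
- env.read_camera(name): name is "scene" or "top" or "wrist"; returns (picture, depth): 420x560x3 uint8, blue, green, red; 420x560 float32, m along the optical axis (not along the pixel's ray), 0 where there is no reading.
- env.camera_params(name): a dict with "fx", "fy", "cx", "cy" (pixels), "position" and "orientation" of the camera in the world. Camera axes: x right, y up, looking along -z (the intrinsics and any distortion apply to the point x, -y, -z); pixel columns grow to the right and rows downward; lengths in m; the calibration is good to about 2 mm. A picture is of the moment at which its call begins: read the wrist's pose just before it. camera_params takes no time and is no camera call; for the wrist camera it gives the pose at the moment of the call.
- env.hand_in(): hands the job in, once; it reports no verdict.
The state is a dict: "clock": time; "joint_pos": joint angles; "qvel": joint speeds; "tau": joint torques, N m; "tcp_pos": TCP position; "orientation": TCP orientation; "wrist_force": force on the tool from outside, world axes, zero at the start; "ft_torque": the same for the moment, N m; "finger_gap": finger opening in m.
Only numpy, scipy, OpenCV 4.12 (cv2) and the standard library are available. Lean on these libraries where they do the work, as an engineer would, in place of code of your own. Each camera call takes 0.05 s, during which the arm holds its last target. There are 200 camera calls.

TASK

Spray the gold medallion of the little amber bottle while it stands on its pedestal: press the red nozzle cap of the fixed spray can fully down, keep it down for about half a second and let it come right up again. Then lift the bottle out and hold it up before the desk camera, cap upwards and leaning back with the camera's slant, the medallion 20 cm straight out from the lens and looking squarely into it; finish while still holding it there, quite still. Keep your fingers off the medallion, do not touch the camera or its stand, and leave the other things where they are.

Things in the scene. Friction and masses are not known exactly. Their poses are not given: they have to be found in the camera images.
- spray_stand: Fixed plywood board 205 x 80 x 10 mm with wooden pedestal and blue spray can. Origin: on the table under the pedestal's centre; z up, +x towards the can. Pedestal 60 x 60 mm, top 50 mm above the table, with a rim 8 mm high round the 50 x 50 mm seat of the amber bottle. Can: 40 mm diameter, collar 48 mm, axis at x = 125 mm, 129 mm tall with nozzle cap. Place and heading vary, left or right.
- nozzle (a joint): Travel of the spray can's red nozzle cap (27 mm diameter, 16 mm high): 0 m up, 0.008 m fully down. It is sprung: it starts to move at about 1.5 N, is fully down at about 5.5 N, and rises by itself.
- nozzle_top (a point): Centre of the flat top of the red nozzle cap, where it is pressed; 129 mm above the table when up.
- bottle: Small amber bottle, black cap, 92 mm tall, 100 to 190 g: square body 38 x 38 mm up to 60 mm, neck 22 mm in diameter, round cap 28 mm in diameter from 75 to 92 mm. Origin: centre of its underside, 50 mm above the table at the start; z up through the cap. The gold medallion is on its +x face, which looks at the can at the start; the two y faces are free for gripping.
- medallion: Gold disc 28 mm in diameter, 2 mm thick, fast on the bottle's +x face, centred 34 mm above the bottle's underside. Its origin is the disc's centre on the glass, 19 mm from the bottle's axis; x points out of the bottle. Not to be touched by the fingers.
- medallion_face (a point): Centre of the medallion's visible face: (21, 0, 34) mm in the bottle's frame.
- bottle_back (a point): Middle of the opposite face of the bottle: (-19, 0, 34) mm in the bottle's frame.
- camera_stand: Fixed stand of the desk camera: grey foot, post, and a cork disc 70 mm in diameter on the table, exactly under the place where the medallion is to be shown. Origin: on the table at the disc's centre; z up, +x from the disc to the post, which stands at x = 255 mm and is 330 mm tall. Place and heading vary, left or right of the robot.
- camera_head: White camera head, 58 mm wide. Origin: centre of the black lens's front, 285 mm above the table, 181 mm from the disc's axis. x: viewing direction, towards the disc's axis, 25 degrees below level. z: camera's up direction, 25 degrees off vertical, leaning away from the post. Wanted: bottle's z along this z, bottle's x (out of the medallion) against this x.
- focus (a point): The point in the air 200 mm straight out from the lens, 200 mm above the cork disc's centre: where the medallion's face belongs.
- red_bottle: Bystander: bottle of the same shape, dark red, black cap, no medallion. Origin: centre of its underside.
- cream_bottle: Bystander: bottle of the same shape, cream-yellow with a white cap, no medallion. Origin: centre of its underside.
- cocoa_jar: Bystander: round brown jar with a gold lid, 50 mm in diameter, 80 mm tall. Origin: centre of its underside.
- ribbon_spool: Bystander: gold ribbon spool standing on its flange, 56 mm in diameter, 36 mm tall. Origin: centre of its underside.
- glue_gun: Bystander: black and blue glue gun lying on its side, about 90 x 185 x 36 mm. Origin: under its barrel's middle.

How it is judged:
On the way, in this order (a step that is already met when the one before it is completed fails the run):
1. the nozzle cap is pressed fully down (at least 5.5 of its 8 mm) for 0.2 s while the bottle stands in its seat (value of joint nozzle above 0.0055 m and horizontal distance between bottle and spray_stand below 0.012 m and height (world z) of bottle below 0.056 m and angle between bottle's own z axis and vertical below 0.1 rad), for 0.2 s.
2. the nozzle cap is up again, the bottle still in its seat (value of joint nozzle below 0.0015 m and horizontal distance between bottle and spray_stand below 0.012 m and height (world z) of bottle below 0.056 m and angle between bottle's own z axis and vertical below 0.1 rad), for 0.1 s.
3. the bottle is lifted clear of its seat by the gripper (height (world z) of bottle above 0.075 m and contact force between bottle and the fingers above 0.5 N and contact force between bottle and spray_stand below 0.1 N), for 0.1 s.
At the end, for the whole second after the job is handed in: The fingers alone hold the bottle still, over 120 mm up; the medallion's face is within 22 mm of the focus along each camera axis, faces the lens within 0.2 rad, and the bottle, cap up, leans as the camera does within 0.2 rad; the nozzle cap is up (x of medallion_face in the frame of camera_head between 0.178 and 0.222 m and y of medallion_face in the frame of camera_head between -0.022 and 0.022 m and z of medallion_face in the frame of camera_head between -0.022 and 0.022 m and x of bottle_back in the frame of camera_head above 0.2 m and angle between the x axis of bottle and the x axis of camera_head, either way round below 0.2 rad and angle between the z axis of bottle and the z axis of camera_head, either way round below 0.2 rad and angle between bottle's own z axis and vertical below 1 rad and height (world z) of bottle above 0.12 m and contact force between bottle and the fingers above 0.5 N and contact force between bottle and spray_stand below 0.1 N and contact force between bottle and camera_stand below 0.1 N and linear speed of bottle below 0.02 m/s and angular speed of bottle below 0.15 rad/s and value of joint nozzle below 0.0015 m); the arm keeps its last pose, push and grip.
It fails at once if the fingers touch the medallion (contact force between the fingers and medallion above 1 N).
It fails at once if the camera or its stand is touched (contact force between anything else and camera_stand above 2 N).
It fails at once if another thing is shoved more than 30 mm or knocked over (distance of any of red_bottle, cream_bottle, cocoa_jar, ribbon_spool, glue_gun from where it was at the start of the episode above 0.03 m or angle between any of red_bottle, cream_bottle, cocoa_jar, ribbon_spool, glue_gun's own z axis and vertical above 0.6 rad).
It also fails if it takes over 45 s, if anything falls off the work surface, if the arm or the gripper's body presses on something with over 40 N, if the wrist force passes 120 N, or if a joint passes its speed limit or range.

## Working session

There is one attempt and no reset: what is moved stays moved. The work goes in short steps, Python scripts to look and compute and a shell command to move; the robot and the scene stay as the last step left them, time stands still between calls to the robot, and variables do not carry over. Pictures are saved under pics/ and viewed, about 8 in all and at most 12, crops included, and the job is handed in when it is done.

```bash
ls; mkdir -p pics
cat > h.py <<'E'
import numpy as np, cv2
from scipy.spatial.transform import Rotation as R
from workcell import env
def rot(q): return R.from_quat([q[1],q[2],q[3],q[0]])
def pts(name):
    p=env.camera_params(name); im,d=env.read_camera(name)
    v,u=np.mgrid[:d.shape[0],:d.shape[1]]
    P=np.stack([(u-p['cx'])/p['fx']*d,-(v-p['cy'])/p['fy']*d,-d],-1)
    W=P@rot(p['orientation']).as_matrix().T+np.array(p['position'])
    W[d<=0]=np.nan
    return im,d,W,p
E
python3 - <<'E'
from h import *
for n in('top','scene'):
    im,d,W,p=pts(n); cv2.imwrite(f'pics/{n}0.png',im); np.savez(f'{n}0.npz',im=im,W=W); print(n,p)
print(env.get_state())
E
```

```text
pics
top {'fx': 474.1055000351565, 'fy': 474.1055000351565, 'cx': 274.71820133483016, 'cy': 215.72881489228178, 'position': array([0.48950695, 0.00474011, 1.70908079]), 'orientation': array([ 0.71304823,  0.02418045, -0.01908023, -0.70043806])}
scene {'fx': 479.43224292426555, 'fy': 479.43224292426555, 'cx': 281.4819267138736, 'cy': 206.2379519256068, 'position': array([ 1.64034973, -0.47630199,  0.96107775]), 'orientation': array([0.74340524, 0.39801705, 0.25112282, 0.47525615])}
{'clock': 0.1, 'joint_pos': array([-1.33163782e+00,  3.13962521e-01,  4.51371289e-02,  1.30361080e+00,
       -8.66587716e-06,  1.43117646e+00]), 'qvel': array([-1.21354624e-03, -2.11450345e-03,  4.43791410e-04, -1.28007152e-03,
        8.87227651e-04, -7.76565513e-05]), 'tau': array([ 1.52214510e-03, -4.81727028e+01,  2.99242884e+01,  1.27405138e-02,
       -2.06587133e-04, -1.18792852e-05]), 'tcp_pos': array([ 0.21249076, -0.53378425,  0.20739511]), 'orientation': array([-8.18702730e-04,  9.82119078e-01,  1.88258982e-01, -4.51182633e-05]), 'wrist_force': array([ 0.91728453, -0.47977615,  0.55558068]), 'ft_torque': array([ 0.06499952, -0.04057333,  0.02705966]), 'finger_gap': 0.08535360719552891}
```

View pics/top0.png

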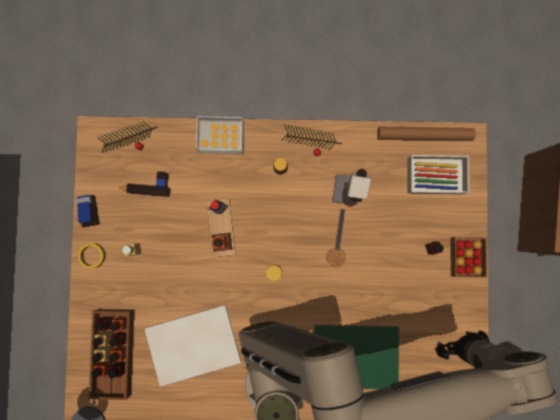

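View pics/scene0.png

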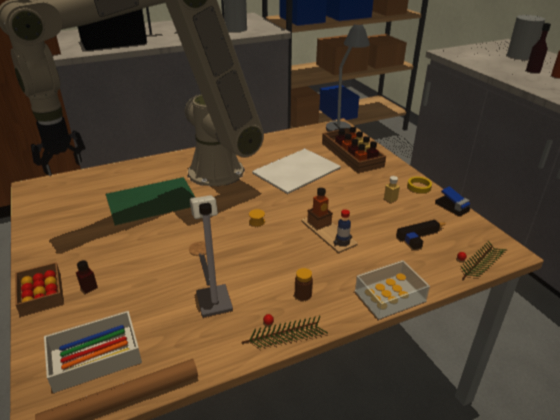

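The top view shows the stand's pedestal and bottle at about (222,242) and the red nozzle at (216,206). The cork disc is at (336,257) and the camera head at (358,187). The arm is clear to the right. Next I'll measure these.

```bash
cat >> h.py <<'E'
def ray(p,u,v,z):
    d=rot(p['orientation']).apply([(u-p['cx'])/p['fx'],-(v-p['cy'])/p['fy'],-1]); o=np.array(p['position'])
    return o+d*(z-o[2])/d[2]
E
python3 - <<'E'
from h import *
z=np.load('top0.npz');im=z['im'];W=z['W'];p=env.camera_params('top')
hsv=cv2.cvtColor(im,cv2.COLOR_BGR2HSV)
def blob(name,m,box,zz):
    x0,y0,x1,y1=box; k=np.zeros(m.shape,bool);k[y0:y1,x0:x1]=1;m=m&k
    v,u=np.nonzero(m); print(name,m.sum(),'px',u.mean().round(1),v.mean().round(1),'ray',ray(p,u.mean(),v.mean(),zz).round(4),'depth',np.nanmedian(W[m],0).round(4),'zmax',np.nanmax(W[m][:,2]).round(3))
H,S,V=[hsv[...,i].astype(int) for i in range(3)]
blob('nozzle',((H<8)|(H>172))&(S>150)&(V>90),(200,190,235,220),.129)
blob('btlcap',W[...,2]>.125,(205,225,240,262),.142)
blob('ped',(W[...,2]>.035)&(W[...,2]<.07),(205,225,240,262),.058)
blob('canall',(W[...,2]>.09),(200,190,235,224),.12)
blob('camhead',(W[...,2]>.25),(330,160,385,210),.3)
blob('foot',(W[...,2]<.05)&(V<110)&(S<70),(330,170,352,205),.01)
# cork disc: colour diff
c=im[245:270,322:350]; print(hsv[257,336],hsv[257,318],hsv[270,325])
b=(205,190,240,260); 
for r in range(246,270,2): print(' '.join('%3d'%x for x in V[r,322:352:2]),'|',' '.join('%3d'%x for x in S[r,322:352:2]))
big=cv2.resize(np.hstack([im[190:270,190:250],im[160:280,310:390][:80],im[225:275,310:390].repeat(2,0)[:80]]),None,fx=3.4,fy=3.4,interpolation=cv2.INTER_CUBIC)
cv2.imwrite('pics/crop1.png',big);print(big.shape)
E
```

```text
nozzle 54 px 214.4 204.6 ray [0.6199 0.2196 0.129 ] depth [0.6199 0.2203 0.1292] zmax 0.135
btlcap 61 px 217.2 242.0 ray [0.4951 0.2052 0.142 ] depth [0.4951 0.2058 0.1422] zmax 0.15
ped 168 px 222.5 241.3 ray [0.4983 0.1978 0.058 ] depth [0.4996 0.1904 0.055 ] zmax 0.069
canall 92 px 215.3 205.2 ray [0.6186 0.2177 0.12  ] depth [0.6187 0.2176 0.1252] zmax 0.136
camhead 589 px 358.5 185.2 ray [ 0.6715 -0.2328  0.3   ] depth [ 0.6686 -0.2293  0.3236] zmax 0.342
foot 273 px 342.0 190.0 ray [ 0.6906 -0.2225  0.01  ] depth [ 0.6893 -0.2227  0.0138] zmax 0.048
[ 13 145 144] [ 15 137 167] [ 14 132 181]
177 178 175 177 176 178 164  82  72 149 174 171 172 171 171 | 134 133 134 134 133 132 129  68  53 128 135 134 133 134 136
178 178 178 178 170 155 143  86  93 139 179 182 183 183 181 | 132 133 133 133 137 138 134  68  74 136 131 133 135 132 134
174 172 174 160 148 149 149 130 129 148 153 169 176 174 174 | 136 135 136 140 143 147 139 129 125 141 143 133 133 133 135
178 177 171 148 141 148 152 156 146 155 148 161 179 177 177 | 133 134 137 145 146 145 144 144 145 145 145 139 131 134 134
175 175 
[... 281 characters left out ...]
46 171 174 173 | 137 133 141 146 144 145 144 146 147 144 146 145 134 133 134
178 177 159 147 147 149 138 143 147 143 143 147 171 174 177 | 133 133 138 146 146 145 148 146 146 146 143 146 136 136 133
174 175 171 157 151 146 145 136 137 145 145 155 165 167 167 | 130 136 136 143 144 147 146 143 147 144 142 141 134 134 136
166 165 164 162 156 144 151 141 141 143 158 166 170 169 169 | 134 136 135 137 141 145 144 145 146 148 140 137 134 134 134
159 161 161 160 160 150 140 144 152 156 167 171 171 174 174 | 135 133 136 139 134 141 144 145 144 139 133 136 136 133 133
176 176 173 174 176 175 172 173 176 175 177 177 179 177 180 | 135 133 136 135 135 134 135 136 132 131 134 135 134 137 133
(272, 748, 3)
```

Run:
```python
from h import *
z=np.load('top0.npz');im=z['im'];W=z['W'];p=env.camera_params('top')
hsv=cv2.cvtColor(im,cv2.COLOR_BGR2HSV);H,S,V=[hsv[...,i].astype(int) for i in range(3)]
k=np.zeros(V.shape,bool);k[242:272,320:352]=1
m=cv2.morphologyEx(((S>139)&k).astype(np.uint8),cv2.MORPH_OPEN,np.ones((3,3)))
c=max(cv2.findContours(m,0,1)[0],key=cv2.contourArea);(u,v),r=cv2.minEnclosingCircle(c)
d=ray(p,u,v,.003);print('disc',u,v,r,'expect r',.035*474/1.706,d.round(4))
bar=[]
for r in range(212,248,4):
    cols=[x for x in range(328,355) if S[r,x]<100]; 
    if cols: q=ray(p,np.mean(cols),r,.003); bar.append(q[:2]); print(r,len(cols),q.round(4))
bar=np.array(bar); 
b=np.polyfit(bar[:,0],bar[:,1],1); print('bar heading deg',np.degrees(np.arctan(b[0])),'bar y at disc x',np.polyval(b,d[0]))
for n in('top','scene'):
    z=np.load(n+'0.npz');W=z['W'];im=z['im']
    m=(W[...,2]>.25)&(np.hypot(W[...,0]-.67,W[...,1]+.23)<.09)
    P=W[m]; print(n,m.sum(),np.median(P,0).round(4),P.min(0).round(3),P.max(0).round(3))
    dark=m&(im.max(2)<70); print('dark',dark.sum(),np.median(W[dark],0).round(4))
    t=m&(W[...,2]>.315); print('top',W[t].mean(0).round(4))
```

```text
disc 335.52777099609375 256.629638671875 10.031024932861328 expect r 9.724501758499414 [ 0.4509 -0.2025  0.003 ]
212 3 [ 0.6117 -0.2242  0.003 ]
216 4 [ 0.5972 -0.2225  0.003 ]
220 4 [ 0.5827 -0.2191  0.003 ]
224 4 [ 0.5683 -0.2192  0.003 ]
228 4 [ 0.5538 -0.2158  0.003 ]
232 4 [ 0.5394 -0.2159  0.003 ]
236 4 [ 0.525  -0.2124  0.003 ]
240 4 [ 0.5107 -0.2126  0.003 ]
244 4 [ 0.4963 -0.2091  0.003 ]
bar heading deg -7.024838541611964 bar y at disc x -0.20407080884997528
top 589 [ 0.6686 -0.2293  0.3236] [ 0.624 -0.262  0.28 ] [ 0.719 -0.199  0.342]
dark 73 [ 0.7004 -0.2319  0.3278]
top [ 0.676  -0.2308  0.3267]
scene 639 [ 0.704  -0.2415  0.3161] [ 0.636 -0.267  0.25 ] [ 0.722 -0.206  0.335]
dark 142 [ 0.714  -0.2411  0.3241]
top [ 0.6958 -0.2389  0.3255]
```

View pics/crop1.png

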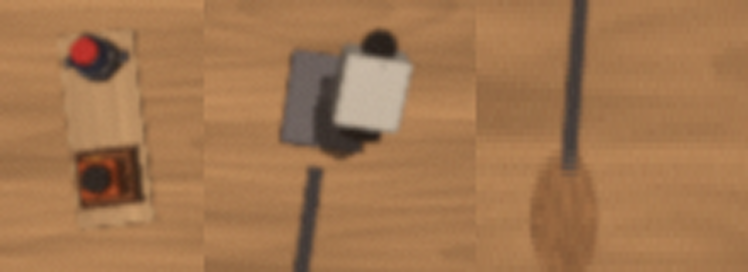

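The disc is at (0.451,-0.203) with a radius that fits, and the bar and head both give a camera heading of about -7.3°. The stand heading is about 6.6°, and the nozzle-to-bottle distance is 126 mm against the nominal 125. Now I'll plan the approach, with the tool x-axis heading near 186.6° so that joint 6 stays in range.

```bash
cat >> h.py <<'E'
def target(head,tilt=0):
    "tool x heading (deg) for down tool; tilt deg: fingers swing outward (opposite to tool x)"
    h=np.radians(head); x=np.array([np.cos(h),np.sin(h),0]); z=np.array([0,0,-1.])
    t=np.radians(tilt); zz=np.cos(t)*z-np.sin(t)*x; xx=np.cos(t)*x+np.sin(t)*z
    return R.from_matrix(np.stack([xx,np.cross(zz,xx),zz],1))
def delta(pos,Rt):
    s=env.get_state(); R0=rot(s['orientation'])
    print('clk',round(s['clock'],2),'shift mm',(1e3*R0.inv().apply(np.array(pos)-s['tcp_pos'])).round(1),'turn',np.degrees((R0.inv()*Rt).as_rotvec()).round(2),'tcp',s['tcp_pos'].round(4),'F',s['wrist_force'].round(2),'gap',round(s['finger_gap'],4),'j',s['joint_pos'].round(2))
E
python3 - <<'E'
from h import *
s=env.get_state();p=env.camera_params('wrist');R0=rot(s['orientation'])
print('cam in tool',R0.inv().apply(p['position']-s['tcp_pos']),(R0.inv()*rot(p['orientation'])).as_matrix().round(3).tolist(),p['fx'])
delta([.57,.215,.29],target(186.6))
E
```

```text
cam in tool [ 8.17609841e-02  5.37486468e-05 -1.65696082e-01] [[-0.0, 0.949, 0.317], [1.0, -0.0, 0.001], [0.001, 0.317, -0.949]] 374.53614284729883
clk 0.1 shift mm [ 609.1 -563.6  -81.6] turn [ 0.000e+00 -1.400e-01 -1.649e+02] tcp [ 0.2125 -0.5338  0.2074] F [ 0.92 -0.48  0.56] gap 0.0854 j [-1.33  0.31  0.05  1.3  -0.    1.43]
```

```bash
python3 -m creep '[[609,-564,-82,0,0,-165],[609,-564,-82,0,0,-165],[609,-564,-82,0,0,-165],[609,-564,-82,0,0,-165],[609,-564,-82,0,0,-165],[609,-564,-82,0,0,-165],[609,-564,-82,0,0,-165],[609,-564,-82,0,0,-165]]' 0 30
python3 - <<'E'
from h import *
delta([.57,.215,.29],target(186.6))
E
```

```text
clock: 0.9
tcp_pos: [0.3842, -0.173, 0.2476]
orientation: [0.0, 0.702, 0.712, 0.0]
wrist_force: [0.9, -0.2, -0.8]
finger_gap: -0.0001
clk 0.9 shift mm [385.4 191.1 -42.4] turn [  0.     0.   -95.82] tcp [ 0.3842 -0.173   0.2476] F [ 0.9  -0.24 -0.84] gap -0.0001 j [-0.61  0.   -0.23  1.34  0.    0.94]
```

```bash
python3 -m creep '[[385,191,-42,0,0,-96],[385,191,-42,0,0,-96],[385,191,-42,0,0,-96],[385,191,-42,0,0,-96],[385,191,-42,0,0,-96],[385,191,-42,0,0,-96],[385,191,-42,0,0,-96],[385,191,-42,0,0,-96]]'
python3 - <<'E'
from h import *
delta([.57,.215,.29],target(186.6))
E
```

```text
clock: 1.7
tcp_pos: [0.5583, 0.1852, 0.2862]
orientation: [-0.0, 0.177, 0.984, -0.0]
wrist_force: [0.7, -1.0, 0.8]
finger_gap: 0.0
clk 1.7 shift mm [-0.5 32.  -3.8] turn [-2.000e-02 -2.000e-02 -2.701e+01] tcp [0.5583 0.1852 0.2862] F [ 0.75 -1.04  0.78] gap 0.0 j [ 0.18  0.34  0.27  1.5  -0.    0.54]
```

```bash
python3 -m creep '[[0,32,-4,0,0,-9],[0,32,-4,0,0,-18],[0,32,-4,0,0,-27],[0,32,-4,0,0,-27],[0,32,-4,0,0,-27],[0,32,-4,0,0,-27],[0,32,-4,0,0,-27],[0,32,-4,0,0,-27]]'
python3 - <<'E'
from h import *
im,d,W,p=pts('wrist');cv2.imwrite('pics/w1.png',im);np.savez('w1.npz',im=im,W=W)
H,S,V=[cv2.cvtColor(im,cv2.COLOR_BGR2HSV)[...,i].astype(int) for i in range(3)]
box=np.hypot(W[...,0]-.62,W[...,1]-.22)<.04
m=box&(((H<8)|(H>172))&(S>130)&(V>80))&(W[...,2]>.124)&(W[...,2]<.134)
v,u=np.nonzero(m);c=cv2.minEnclosingCircle(np.stack([u,v],1).astype(np.float32))
print('noz',m.sum(),c,ray(p,*c[0],.129).round(4),'depth',np.nanmean(W[m],0).round(4))
m=(np.hypot(W[...,0]-.495,W[...,1]-.205)<.04)&(W[...,2]>.137)&(W[...,2]<.147)
if m.sum():
  v,u=np.nonzero(m);c=cv2.minEnclosingCircle(np.stack([u,v],1).astype(np.float32));print('cap',m.sum(),c,ray(p,*c[0],.142).round(4),'depth',np.nanmean(W[m],0).round(4))
delta([.62,.2197,.14],target(186.6))
E
```

```text
clock: 2.5
tcp_pos: [0.6303, 0.4886, 0.2759]
orientation: [0.014, -0.054, 0.998, 0.009]
wrist_force: [0.1, -0.6, 0.3]
finger_gap: -0.0
noz 0 ((0.0, 0.0), 0.0) [0.5212 0.2765 0.129 ] depth [nan nan nan]
clk 2.55 shift mm [  41.8 -273.3  127.3] turn [ 1.03  1.48 -0.12] tcp [0.6276 0.4933 0.2733] F [-2.35  1.02 -3.08] gap 0.0003 j [0.56 0.92 1.26 1.88 0.   0.45]<stdin>:7: RuntimeWarning: Mean of empty slice
```

View pics/w1.png

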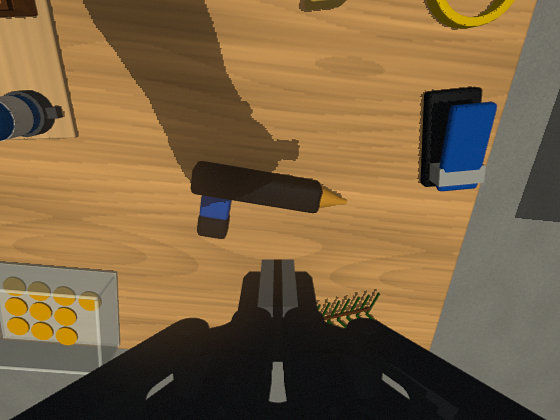

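That was my own slip: I typed the shifts in millimetres, but the rows take metres. The arm ran 50 mm per row in the right direction and overshot to (0.63,0.49), in free air. The view shows the glue gun at about (260,190), untouched, and the can at the left edge (25,115). I'll go back with metre units.

```bash
sed -i "s/'shift mm',(1e3\*/'shift m',(/; s/s\['tcp_pos'\])).round(1)/s['tcp_pos'])).round(4)/" h.py; python3 -c "
from h import *
delta([.57,.215,.29],target(186.6))"
```

```text
clk 2.55 shift m [ 0.0881 -0.2697 -0.0239] turn [ 1.03  1.48 -0.12] tcp [0.6276 0.4933 0.2733] F [-2.35  1.02 -3.08] gap 0.0003 j [0.56 0.92 1.26 1.88 0.   0.45]
```

```bash
python3 -m creep '[[0.012,-0.035,-0.003,0,0,0],[0.024,-0.07,-0.006,0,0,0],[0.036,-0.11,-0.01,0.5,0.7,0],[0.05,-0.15,-0.014,1,1.5,0],[0.06,-0.19,-0.018,1,1.5,0],[0.075,-0.23,-0.021,1,1.5,0],[0.088,-0.27,-0.024,1,1.5,0],[0.088,-0.27,-0.024,1,1.5,0]]'
cat > w.py <<'E'
from h import *
import sys
im,d,W,p=pts('wrist');cv2.imwrite(sys.argv[1],im)
H,S,V=[cv2.cvtColor(im,cv2.COLOR_BGR2HSV)[...,i].astype(int) for i in range(3)]
def circ(n,m,z):
  if m.sum()<20: return print(n,'none')
  v,u=np.nonzero(m);c=cv2.minEnclosingCircle(np.stack([u,v],1).astype(np.float32));print(n,m.sum(),c,ray(p,*c[0],z).round(4),'depth',np.nanmean(W[m],0).round(4))
circ('noz',(np.hypot(W[...,0]-.62,W[...,1]-.22)<.03)&(((H<8)|(H>172))&(S>130)&(V>80))&(W[...,2]>.124)&(W[...,2]<.134),.129)
circ('cap',(np.hypot(W[...,0]-.495,W[...,1]-.205)<.03)&(W[...,2]>.137)&(W[...,2]<.147),.142)
delta([.62,.2197,.14],target(186.6))
E
python3 w.py pics/w2.png
```

```text
clock: 3.35
tcp_pos: [0.5709, 0.2046, 0.2967]
orientation: [0.003, -0.052, 0.999, 0.0]
wrist_force: [-0.9, 0.4, 0.6]
finger_gap: -0.0002
noz 567 ((287.5, 221.73077392578125), 13.689489364624023) [0.619  0.2196 0.129 ] depth [0.6193 0.2197 0.1287]
cap 933 ((286.26922607421875, 83.96154022216797), 17.609012603759766) [0.4944 0.2043 0.142 ] depth [0.4945 0.2044 0.1419]
clk 3.4 shift m [-0.0484  0.0077  0.1569] turn [ 0.06  0.4  -0.6 ] tcp [0.5716 0.2067 0.2965] F [ 0.14 -0.16 -0.06] gap -0.0001 j [0.21 0.37 0.34 1.54 0.   0.11]
```

View pics/w2.png

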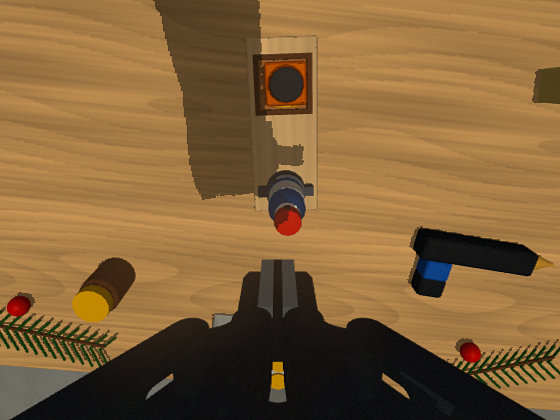

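Nozzle at (287,222) and bottle cap at (286,84): the wrist view agrees with the top camera within 1 mm, and the heading is 7.0°. Moving over the nozzle.

```bash
python3 -m creep '[[-0.02,0.004,0.03,0,0.4,-1],[-0.04,0.007,0.06,0,0.4,-1],[-0.047,0.0077,0.10,0,0.4,-1],[-0.047,0.0077,0.13,0,0.4,-1],[-0.047,0.0077,0.15,0,0.4,-1],[-0.047,0.0077,0.157,0,0.4,-1],[-0.047,0.0077,0.157,0,0.4,-1],[-0.047,0.0077,0.157,0,0.4,-1]]'
python3 -c "
from h import *
delta([.619,.2196,.1215],target(187))"
```

```text
clock: 4.2
tcp_pos: [0.6197, 0.2228, 0.1403]
orientation: [0.001, -0.063, 0.998, 0.001]
wrist_force: [1.0, 0.1, 0.1]
finger_gap: 0.0001
clk 4.2 shift m [ 0.0011 -0.0032  0.0188] turn [0.08 0.08 0.25] tcp [0.6197 0.2228 0.1403] F [1.01 0.06 0.1 ] gap 0.0001 j [0.22 0.5  0.16 1.23 0.   0.1 ]
```

```bash
python3 -m creep '[[0.001,-0.003,0.006,0,0,0],[0.001,-0.003,0.012,0,0,0],[0.001,-0.003,0.016,0,0,0],[0.001,-0.003,0.019,0,0,0],[0.001,-0.003,0.0195,0,0,0],[0.001,-0.003,0.0195,0,0,0],[0.001,-0.003,0.0195,0,0,0],[0.001,-0.003,0.0195,0,0,0]]'
python3 -c "
from h import *
delta([.619,.2196,.1215],target(187))"
```

```text
clock: 5.0
tcp_pos: [0.6185, 0.2191, 0.1199]
orientation: [0.0, -0.063, 0.998, 0.001]
wrist_force: [0.3, 0.0, -0.1]
finger_gap: 0.0002
clk 5.0 shift m [-0.0005  0.0004 -0.0016] turn [0.07 0.02 0.21] tcp [0.6185 0.2191 0.1199] F [ 0.26  0.04 -0.08] gap 0.0002 j [0.22 0.51 0.12 1.18 0.   0.09]
```

The wrist reads no force at z=0.120, where the cap should be fully down, so I need to look.

Run:
```python
from h import *
im,d,W,p=pts('wrist');im2,_,W2,p2=pts('scene')
a=cv2.resize(im[130:330,170:400],None,fx=1.7,fy=1.7); b=cv2.resize(im2[150:270,280:400],None,fx=2.83,fy=2.83)
h=min(a.shape[0],b.shape[0]);cv2.imwrite('pics/c3.png',np.hstack([a[:h],b[:h]]))
delta([.619,.2196,.1215],target(187))
```

```text
clk 5.1 shift m [-0.0006  0.0004 -0.0016] turn [0.07 0.01 0.22] tcp [0.6185 0.2191 0.1199] F [ 0.63 -0.17 -0.28] gap 0.0003 j [0.22 0.51 0.12 1.18 0.   0.09]
```

View pics/c3.png

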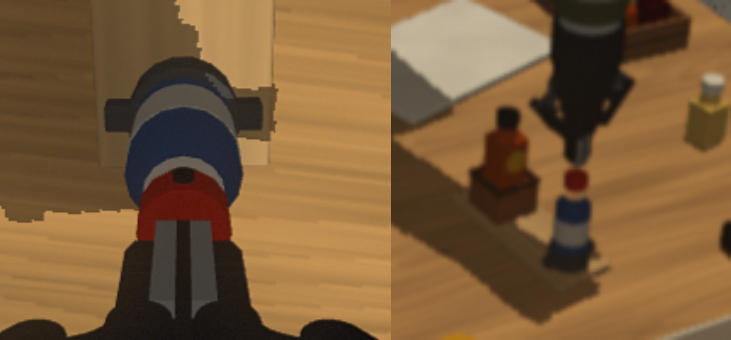

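The scene crop shows the tips straight above the red cap but not yet on it, and the bottle is still seated. I'll lower gradually, watching the force.

```bash
python3 - <<'E'
from h import *
im,d,W,p=pts('wrist');H,S,V=[cv2.cvtColor(im,cv2.COLOR_BGR2HSV)[...,i].astype(int) for i in range(3)]
m=(np.hypot(W[...,0]-.62,W[...,1]-.22)<.03)&(((H<8)|(H>172))&(S>130)&(V>60));print('red z',np.percentile(W[m][:,2],[5,50,95,99]).round(4))
t=(W[...,2]>.105)&(W[...,2]<.17)&(np.hypot(W[...,0]-.62,W[...,1]-.22)<.03)&(S<60)&(V>90);print('tip',t.sum(),np.percentile(W[t][:,2],[0,1,5]).round(4))
E
python3 -m creep '[[0,0,0.001,0,0,0],[0,0,0.002,0,0,0],[0,0,0.002,0,0,0],[0,0,0.003,0,0,0],[0,0,0.003,0,0,0],[0,0,0.004,0,0,0],[0,0,0.004,0,0,0],[0,0,0.004,0,0,0]]'
python3 -c "
from h import *
delta([.619,.2196,.1215],target(187))"
```

```text
red z [0.1183 0.1285 0.1299 0.1493]
clock: 5.95
tcp_pos: [0.6184, 0.2191, 0.1157]
orientation: [-0.0, -0.063, 0.998, 0.001]
wrist_force: [0.9, -0.1, 0.6]
finger_gap: -0.0
clk 5.95 shift m [-0.0007  0.0005 -0.0058] turn [ 0.06 -0.01  0.21] tcp [0.6184 0.2191 0.1157] F [ 0.87 -0.14  0.57] gap -0.0 j [0.22 0.51 0.11 1.17 0.   0.09]Traceback (most recent call last):
  File "<stdin>", line 4, in <module>
    return _quantile_unchecked(
        a, q, axis, out, overwrite_input, method, keepdims, weights)
    return _ureduce(a,
                    func=_quantile_ureduce_func,
    ...<5 lines>...
                    overwrite_input=overwrite_input,
                    method=method)
    r = func(a, **kwargs)
    result = _quantile(arr,
                       quantiles=q,
    ...<2 lines>...
                       out=out,
                       weights=wgt)
    slices_having_nans = np.isnan(arr[-1, ...])
                                  ~~~^^^^^^^^^
IndexError: index -1 is out of bounds for axis 0 with size 0
```

Run:
```python
from h import *
s=env.get_state();im,d,W,p=pts('wrist');T=rot(s['orientation']).inv().apply((W-s['tcp_pos']).reshape(-1,3)).reshape(W.shape)
H,S,V=[cv2.cvtColor(im,cv2.COLOR_BGR2HSV)[...,i].astype(int) for i in range(3)]
for c in (262,268,272,276,280,284,288,294):
    print(c,[(r,*(T[r,c]*1e3).round(0).astype(int),V[r,c],S[r,c]) for r in range(240,300,7) if d[r,c]>0])
```

```text
262 [(240, np.int64(9), np.int64(-7), np.int64(-3), np.int64(81), np.int64(211)), (247, np.int64(9), np.int64(-7), np.int64(-11), np.int64(81), np.int64(208)), (254, np.int64(7), np.int64(-7), np.int64(-14), np.int64(97), np.int64(229)), (261, np.int64(11), np.int64(-6), np.int64(-30), np.int64(66), np.int64(23)), (268, np.int64(10), np.int64(-6), np.int64(-33), np.int64(69), np.int64(33)), (275, np.int64(11), np.int64(-6), np.int64(-40), np.int64(69), np.int64(37)), (282, np.int64(11), np.int64(-5), np.int64(-45), np.int64(68), np.int64(41)), (289, np.int64(10), np.int64(-5), np.int64(-49), np.int64(70), np.int64(44)), (296, np.int64(11), np.int64(-5), np.int64(-55), np.int64(69), np.int64(41))]
268 [(240, np.int64(10), np.int64(-4), np.int64(-6), np.int64(82), np.int64(215)), (247, np.int64(9), np.int64(-4), np.int64(-12), np.int64(95), np.int64(199)), (254, np.int64(6), np.int64(-4), np.int64(-13), np.int64(98), np.int64(213)), (261, np.int64(11), np.int64(-4), np.int64(-29), np.int64(68), np.int64(38)), (268, np.int64(11), np.int64(-4), np.int64(-34), np.int64(67), np.int64(34)),
[... 3750 characters left out ...]
)]
294 [(240, np.int64(8), np.int64(8), np.int64(-2), np.int64(81), np.int64(205)), (247, np.int64(9), np.int64(8), np.int64(-11), np.int64(80), np.int64(223)), (254, np.int64(6), np.int64(8), np.int64(-12), np.int64(97), np.int64(226)), (261, np.int64(3), np.int64(8), np.int64(-14), np.int64(91), np.int64(199)), (268, np.int64(11), np.int64(7), np.int64(-35), np.int64(80), np.int64(121)), (275, np.int64(10), np.int64(6), np.int64(-39), np.int64(67), np.int64(42)), (282, np.int64(11), np.int64(6), np.int64(-45), np.int64(70), np.int64(44)), (289, np.int64(11), np.int64(6), np.int64(-51), np.int64(67), np.int64(38)), (296, np.int64(10), np.int64(6), np.int64(-54), np.int64(68), np.int64(41))]
```

The fingertips, at tool z of about -26 mm, sit about 26 mm behind the reported TCP. The cap top is still at 0.129 and the tips are about 13 mm above it. I'll continue down by the camera evidence and watch the force.

```bash
python3 -m creep '[[0,0,0.003,0,0,0],[0,0,0.006,0,0,0],[0,0,0.009,0,0,0],[0,0,0.011,0,0,0],[0,0,0.013,0,0,0],[0,0,0.014,0,0,0],[0,0,0.014,0,0,0],[0,0,0.014,0,0,0]]'
python3 -c "
from h import *
delta([.619,.2196,.1215],target(187))"
```

```text
clock: 6.8
tcp_pos: [0.6183, 0.2191, 0.102]
orientation: [-0.0, -0.063, 0.998, 0.001]
wrist_force: [-1.8, -0.2, 3.3]
finger_gap: -0.0001
clk 6.8 shift m [-0.0008  0.0004 -0.0195] turn [ 0.06 -0.    0.21] tcp [0.6183 0.2191 0.102 ] F [-1.81 -0.24  3.34] gap -0.0001 j [0.22 0.51 0.09 1.14 0.   0.09]
```

```bash
python3 -m creep '[[0,0,0.002,0,0,0],[0,0,0.004,0,0,0],[0,0,0.005,0,0,0],[0,0,0.005,0,0,0],[0,0,0.005,0,0,0],[0,0,0.005,0,0,0],[0,0,0.005,0,0,0],[0,0,0.005,0,0,0]]'
python3 -c "
from h import *
delta([.619,.2196,.1215],target(187))"
```

```text
clock: 7.6
tcp_pos: [0.6184, 0.2191, 0.0979]
orientation: [0.0, -0.063, 0.998, 0.001]
wrist_force: [-3.8, -2.1, 9.1]
finger_gap: 0.0005
clk 7.6 shift m [-0.0007  0.0004 -0.0236] turn [0.06 0.04 0.21] tcp [0.6184 0.2191 0.0979] F [-3.8  -2.07  9.09] gap 0.0005 j [0.22 0.52 0.08 1.13 0.   0.09]
```

9 N against the stop means it is fully down, and it was held for about half a second. Now I'll release, rise and move over the bottle, with the gripper opening.

```bash
python3 -m creep '[[0,0,-0.03,0,0,0],[0,0,-0.07,0,0,0],[0,0,-0.10,0,0,0],[0.04,0,-0.10,0,0,0],[0.08,0,-0.10,0,0,0],[0.11,0,-0.10,0,0,0],[0.125,0,-0.10,0,0,0],[0.125,0,-0.10,0,0,0]]' 0.085 30
python3 - <<'E'
from h import *
s=env.get_state();im,d,W,p=pts('wrist');cv2.imwrite('pics/w4.png',im)
T=rot(s['orientation']).inv().apply((W-s['tcp_pos']).reshape(-1,3)).reshape(W.shape)
# fingers/body: points near tool axis, above -20
m=(d>0)&(T[...,2]<-20e-3)&(abs(T[...,1])<.07)&(abs(T[...,0])<.06)
v,u=np.nonzero(m); 
for r in range(200,420,20):
    k=m[r]; 
    if k.any(): print(r,[(c,*(T[r,c]*1e3).round().astype(int).tolist()) for c in np.nonzero(k)[0][::max(1,k.sum()//7)]])
k=np.hypot(W[...,0]-.4944,W[...,1]-.2043)<.025; k&=(W[...,2]>.137)&(W[...,2]<.147)
v,u=np.nonzero(k)
if len(u)>30:
  c=cv2.minEnclosingCircle(np.stack([u,v],1).astype(np.float32)); print('cap',c,ray(p,*c[0],.142).round(4),np.mean(W[k],0).round(4))
k=np.hypot(W[...,0]-.619,W[...,1]-.2196)<.012; k&=(W[...,2]>.11)&(W[...,2]<.14); print('nozzle z',k.sum(),W[k][:,2].max() if k.any() else None)
delta([.4944,.2043,.10],target(187))
E
```

```text
clock: 8.4
tcp_pos: [0.4925, 0.2033, 0.1967]
orientation: [-0.0, -0.063, 0.998, 0.001]
wrist_force: [-0.1, -0.1, -0.7]
finger_gap: 0.0848
280 [(np.int64(145), 11, -48, -44), (np.int64(151), 10, -47, -43), (np.int64(157), 11, -44, -43), (np.int64(163), 10, -42, -42), (np.int64(387), 7, 42, -38), (np.int64(393), 11, 43, -43), (np.int64(399), 10, 45, -43), (np.int64(405), 11, 47, -44)]
300 [(np.int64(120), 7, -56, -51), (np.int64(134), 10, -48, -56), (np.int64(148), 10, -43, -56), (np.int64(163), 3, -42, -45), (np.int64(391), 3, 43, -44), (np.int64(406), 10, 43, -56), (np.int64(420), 10, 48, -56), (np.int64(434), 7, 55, -51)]
320 [(np.int64(105), 6, -56, -62), (np.int64(124), 11, -47, -68), (np.int64(143), 10, -42, -66), (np.int64(162), -3, -42, -49), (np.int64(393), -3, 42, -49), (np.int64(412), 9, 43, -65), (np.int64(432), 11, 48, -68)]
340 [(np.int64(80), 12, -55, -78), (np.int64(103), 12, -49, -78), (np.int64(126), 8, -45, -73), (np.int64(149), -1, -42, -62), (np.int64(400), -5, 43, -57), (np.int64(423), 8, 43, -74), (np.int64(446), 11, 48, -78), (np.int64(470), 12, 53, -79)]
360 [(
[... 321 characters left out ...]
 -93), (np.int64(133), 17, -32, -99), (np.int64(424), 16, 33, -98), (np.int64(468), 12, 46, -93), (np.int64(512), 7, 61, -88), (np.int64(556), 11, 68, -93)]
400 [(np.int64(0), 12, -63, -99), (np.int64(64), 1, -56, -89), (np.int64(127), 16, -32, -103), (np.int64(234), 10, -10, -97), (np.int64(322), 10, 10, -98), (np.int64(428), 17, 32, -104), (np.int64(492), 1, 56, -89), (np.int64(555), 12, 63, -99)]
cap ((278.0, 216.63235473632812), 21.839481353759766) [0.4934 0.2041 0.142 ] [0.4937 0.2041 0.1418]
nozzle z 796 0.13057190645886768
clk 8.45 shift m [-0.0003  0.0007  0.0967] turn [0.07 0.04 0.23] tcp [0.4941 0.2034 0.1967] F [ 0.93  0.58 -0.27] gap 0.0847 j [ 0.24  0.24 -0.08  1.25  0.    0.11]
```

View pics/w4.png

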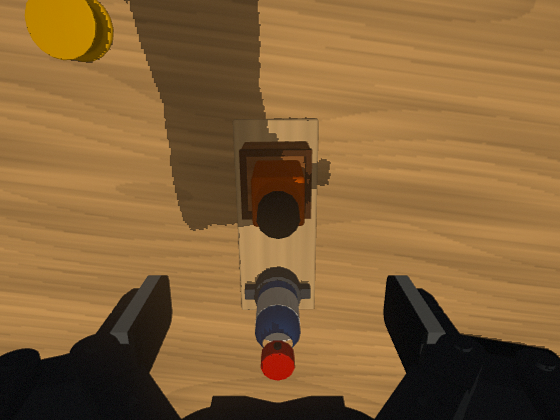

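The nozzle is up again (0.130) and the bottle is still seated. The gripper body's lower edge is at about -97 mm, so the whole hand is shifted about 23 mm back. I'll descend to a reported TCP z of about 0.052, which leaves about 7 mm over the bottle cap.

```bash
python3 -m creep '[[0,0.0008,0.03,0,0,0],[0,0.0008,0.06,0,0,0],[0,0.0008,0.09,0,0,0],[0,0.0008,0.115,0,0,0],[0,0.0008,0.13,0,0,0],[0,0.0008,0.139,0,0,0],[0,0.0008,0.144,0,0,0],[0,0.0008,0.144,0,0,0]]'
python3 -m creep '[[0,0,0,0,0,0],[0,0,0,0,0,0],[0,0,0,0,0,0],[0,0,0,0,0,0],[0,0,0,0,0,0],[0,0,0,0,0,0],[0,0,0,0,0,0],[0,0,0,0,0,0]]' 0.02 40
python3 -c "
from h import *
delta([.4944,.2043,.15],target(187))"
```

```text
clock: 9.25
tcp_pos: [0.4947, 0.2043, 0.0522]
orientation: [-0.0, -0.063, 0.998, 0.001]
wrist_force: [-0.2, -0.6, 0.9]
finger_gap: 0.0852
clock: 10.05
tcp_pos: [0.4949, 0.2044, 0.0536]
orientation: [0.001, -0.063, 0.998, 0.001]
wrist_force: [0.3, 0.2, 5.4]
finger_gap: 0.0373
clk 10.05 shift m [ 0.0004  0.0001 -0.0964] turn [0.08 0.09 0.21] tcp [0.4949 0.2044 0.0536] F [0.25 0.23 5.38] gap 0.0373 j [ 0.24  0.33 -0.32  0.91  0.    0.12]
```

Gripped at 37.3 mm. Lifting straight up.

```bash
python3 -m creep '[[0,0,-0.01,0,0,0],[0,0,-0.025,0,0,0],[0,0,-0.045,0,0,0],[0,0,-0.07,0,0,0],[0,0,-0.10,0,0,0],[0,0,-0.13,0,0,0],[0,0,-0.15,0,0,0],[0,0,-0.15,0,0,0]]'
python3 - <<'E'
from h import *
s=env.get_state();im,d,W,p=pts('wrist');cv2.imwrite('pics/w5.png',im)
T=rot(s['orientation']).inv().apply((W-s['tcp_pos']).reshape(-1,3)).reshape(W.shape)
hsv=cv2.cvtColor(im,cv2.COLOR_BGR2HSV);H,S,V=[hsv[...,i].astype(int) for i in range(3)]
m=(H<18)&(S>150)&(d>0)&(abs(T[...,0])<.03)&(abs(T[...,1])<.03)&(T[...,2]<.02)
print('amber in tool mm',m.sum(),(np.percentile(T[m],[2,50,98],axis=0)*1e3).round(1).tolist())
m=(d>0)&(abs(T[...,0]-.019)<.004)&(abs(T[...,1])<.015)
print('back face z range',(np.percentile(T[m],[1,50,99],axis=0)*1e3).round(1).tolist())
delta([.4944,.2043,.22],target(187))
E
```

```text
clock: 10.85
tcp_pos: [0.4958, 0.2045, 0.2059]
orientation: [0.002, -0.063, 0.998, 0.001]
wrist_force: [0.3, 0.9, -1.2]
finger_gap: 0.0375
amber in tool mm 12164 [[-8.9, -17.9, -76.1], [17.0, 0.0, -55.2], [19.4, 18.0, -3.4]]
back face z range [[15.2, -14.8, -108.1], [18.7, 0.0, -45.3], [21.2, 14.8, 156.4]]
clk 10.9 shift m [ 0.0005  0.0001 -0.0162] turn [0.08 0.14 0.21] tcp [0.4949 0.2043 0.2038] F [ 0.12 -0.55 -1.95] gap 0.0375 j [ 0.24  0.24 -0.07  1.26  0.    0.11]
```

View pics/w5.png

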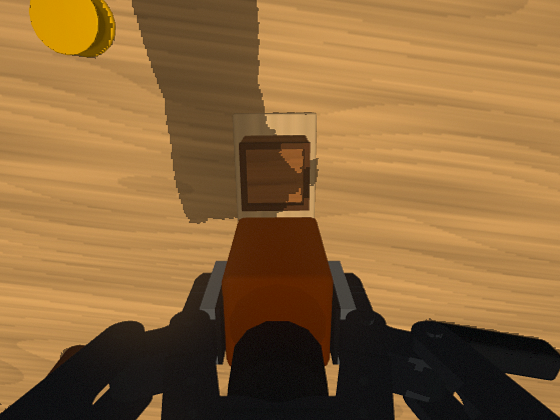

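The bottle is held squarely between the pads and the seat at (275,172) is empty. Now I'll compute the presentation pose.

```bash
cat > fin.py <<'E'
from h import *
th=-7.3; F=np.array([.451,-.203,.2]); Rt=target(180+th,25)
pos=F-Rt.apply([-.021,0,-.032]); print('tcp target',pos.round(4)); delta(pos,Rt)
E
python3 - <<'E'
from h import *
s=env.get_state();R0=rot(s['orientation']);p=env.camera_params('wrist');o=R0.inv().apply(p['position']-s['tcp_pos'])
for r in (216,219,222):
    d=(R0.inv()*rot(p['orientation'])).apply([(278-p['cx'])/p['fx'],-(r-p['cy'])/p['fy'],-1]); t=(.019-o[0])/d[0]; print(r,'back lower edge tool z',(o+t*d).round(4), 'front', (o+(-.019-o[0])/d[0]*d).round(4))
E
python3 fin.py
```

```text
216 back lower edge tool z [0.019  0.0004 0.0019] front [-0.019   0.0007  0.1045]
219 back lower edge tool z [ 0.019   0.0004 -0.0022] front [-0.019   0.0007  0.098 ]
222 back lower edge tool z [ 0.019   0.0004 -0.006 ] front [-0.019   0.0007  0.0918]
tcp target [ 0.4455 -0.2023  0.1621]
clk 10.9 shift m [ 0.1002 -0.3973  0.0409] turn [  3.26 -24.74  14.26] tcp [0.4949 0.2043 0.2038] F [ 0.12 -0.55 -1.95] gap 0.0375 j [ 0.24  0.24 -0.07  1.26  0.    0.11]
```

```bash
python3 -m creep '[[0.003,-0.01,0,0,-1,0.5],[0.008,-0.03,0.001,0.2,-2,1],[0.015,-0.06,0.003,0.5,-4,2],[0.023,-0.09,0.006,0.8,-6,3.5],[0.03,-0.12,0.009,1,-8,4.5],[0.037,-0.15,0.012,1.2,-10,5.5],[0.045,-0.18,0.015,1.5,-12,7],[0.05,-0.2,0.018,1.6,-12.4,7.1]]'
python3 fin.py
```

```text
clock: 11.7
tcp_pos: [0.4669, -0.0016, 0.182]
orientation: [0.107, 0.0, 0.994, -0.007]
wrist_force: [-0.0, -0.1, -1.1]
finger_gap: 0.0375
tcp target [ 0.4455 -0.2023  0.1621]
clk 11.7 shift m [ 0.0253 -0.2004  0.0175] turn [  1.61 -12.66   7.08] tcp [ 0.4669 -0.0016  0.182 ] F [-0.01 -0.05 -1.13] gap 0.0375 j [-0.2  -0.07 -0.49  0.94  0.03 -0.19]
```

```bash
python3 -m creep '[[0.003,-0.025,0.002,0.2,-2,1],[0.007,-0.055,0.005,0.5,-4,2],[0.011,-0.09,0.008,0.8,-6,3.5],[0.015,-0.12,0.011,1,-8,4.5],[0.019,-0.15,0.013,1.2,-10,5.5],[0.022,-0.175,0.015,1.4,-11.5,6.5],[0.025,-0.192,0.017,1.6,-12.7,7.1],[0.025,-0.2,0.0175,1.6,-12.7,7.1]]'
python3 -m creep '[[0,0,0,0,0,0],[0,0,0,0,0,0],[0,0,0,0,0,0],[0,0,0,0,0,0],[0,0,0,0,0,0],[0,0,0,0,0,0],[0,0,0,0,0,0],[0,0,0,0,0,0]]'
python3 fin.py
python3 - <<'E'
from h import *
im2,_,W2,p2=pts('scene');im3,_,W3,_=pts('top')
a=cv2.resize(im2[130:330,140:300],None,fx=2.5,fy=2.5);b=cv2.resize(im3[160:280,290:390],None,fx=4,fy=4)
b=np.vstack([b,np.zeros((a.shape[0]-b.shape[0],b.shape[1],3),np.uint8)]) if b.shape[0]<a.shape[0] else b[:a.shape[0]]
cv2.imwrite('pics/f1.png',np.hstack([a,b]))
s=env.get_state();im,d,W,p=pts('wrist')
T=rot(s['orientation']).inv().apply((W-s['tcp_pos']).reshape(-1,3)).reshape(W.shape)
for nm,WW,I in (('wrist',W,im),):
    hsv=cv2.cvtColor(I,cv2.COLOR_BGR2HSV);H,S,V=[hsv[...,i].astype(int) for i in range(3)]
    m=(H<18)&(S>150)&(d>0)&(abs(T[...,1])<.012)&(T[...,0]>.010)&(T[...,2]>-.05)&(T[...,2]<.01)
    P=W[m];c=P.mean(0);n=np.linalg.svd(P-c,full_matrices=False)[2][2];n*=np.sign(n[0])
    th=np.radians(-7.3);x=np.array([np.cos(th)*np.cos(np.radians(25)),np.sin(th)*np.cos(np.radians(25)),np.sin(np.radians(25))])
    print('back face',m.sum(),c.round(4),'normal',n.round(3),'wanted',x.round(3),'angle',np.degrees(np.arccos(n@x)).round(1))
    print('face-centre dist from focus along view (want -.040):',((c-[.451,-.203,.2])@x).round(4))
E
```

```text
clock: 12.5
tcp_pos: [0.4467, -0.2008, 0.1618]
orientation: [0.216, 0.063, 0.974, -0.013]
wrist_force: [-0.3, 0.2, -1.9]
finger_gap: 0.0375
clock: 13.3
tcp_pos: [0.4491, -0.2008, 0.1647]
orientation: [0.218, 0.061, 0.974, -0.014]
wrist_force: [0.4, -1.0, -2.1]
finger_gap: 0.0376
tcp target [ 0.4455 -0.2023  0.1621]
clk 13.3 shift m [ 0.0042 -0.002   0.0009] turn [0.05 0.22 0.07] tcp [ 0.4491 -0.2008  0.1647] F [ 0.37 -1.02 -2.14] gap 0.0376 j [-0.75 -0.15 -0.68  0.68  0.25 -0.58]
back face 3108 [ 0.42   -0.1972  0.1824] normal [ 0.899 -0.108  0.424] wanted [ 0.899 -0.115  0.423] angle 0.4
face-centre dist from focus along view (want -.040): -0.036
```

View pics/f1.png

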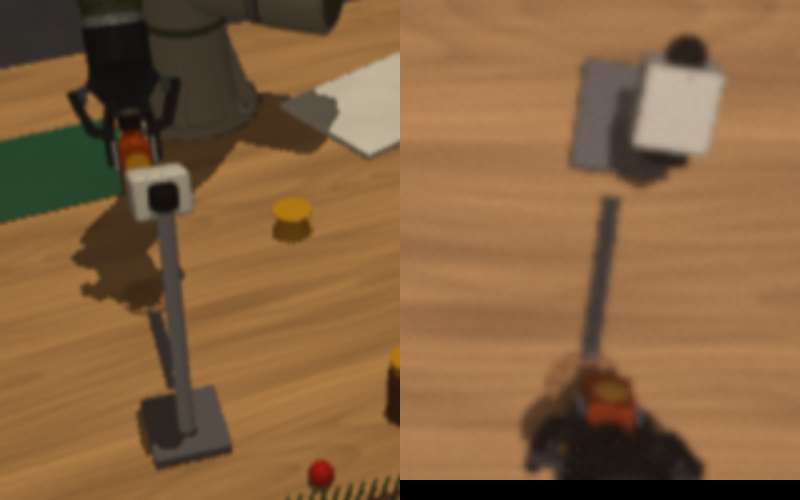

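The bottle faces the camera within 0.4°, about 4 mm too near the lens. A small correction follows, then I'll check the gold disc itself in the top view, where it lies around (342,258).

```bash
python3 -m creep '[[0.001,-0.0005,0,0,0,0],[0.002,-0.001,0.0005,0,0,0],[0.003,-0.0015,0.001,0,0,0],[0.004,-0.002,0.001,0,0,0],[0.004,-0.002,0.001,0,0,0],[0.004,-0.002,0.001,0,0,0],[0.004,-0.002,0.001,0,0,0],[0.004,-0.002,0.001,0,0,0]]'
python3 -m creep '[[0,0,0,0,0,0],[0,0,0,0,0,0],[0,0,0,0,0,0],[0,0,0,0,0,0],[0,0,0,0,0,0],[0,0,0,0,0,0],[0,0,0,0,0,0],[0,0,0,0,0,0]]'
python3 fin.py
python3 - <<'E'
from h import *
im,d,W,p=pts('top');H,S,V=[cv2.cvtColor(im,cv2.COLOR_BGR2HSV)[...,i].astype(int) for i in range(3)]
k=np.zeros(H.shape,bool);k[250:268,330:355]=1
m=k&(H>13)&(H<28)&(S>150)&(W[...,2]>.15)
v,u=np.nonzero(m);c=ray(p,u.mean(),v.mean(),.2);print('gold',m.sum(),u.mean(),v.mean(),'ray@.2',c.round(4),'depth',np.nanmedian(W[m],0).round(4))
th=np.radians(-7.3);t=np.radians(25);a=np.array([np.cos(th),np.sin(th),0]);x=-np.cos(t)*a-[0,0,np.sin(t)];z=-np.sin(t)*a+[0,0,np.cos(t)];y=np.cross(z,x)
L=np.array([.451,-.203,.2])-.2*x
print('lens',L.round(3),'medallion in cam frame',[(q@(np.nanmedian(W[m],0)-L)).round(4) for q in (x,y,z)])
print(env.get_state()['qvel'].round(4))
E
```

```text
clock: 14.25
tcp_pos: [0.4457, -0.2024, 0.1621]
orientation: [0.218, 0.062, 0.974, -0.014]
wrist_force: [0.2, -0.2, -1.2]
finger_gap: 0.0371
clock: 15.05
tcp_pos: [0.4457, -0.2024, 0.1621]
orientation: [0.218, 0.062, 0.974, -0.014]
wrist_force: [-0.6, 0.1, -0.7]
finger_gap: 0.0377
tcp target [ 0.4455 -0.2023  0.1621]
clk 15.05 shift m [ 0.0001  0.0001 -0.0001] turn [0.05 0.22 0.06] tcp [ 0.4457 -0.2024  0.1621] F [-0.57  0.12 -0.73] gap 0.0377 j [-0.76 -0.15 -0.69  0.68  0.26 -0.59]
gold 29 342.6896551724138 258.2068965517241 ray@.2 [ 0.4508 -0.2013  0.2   ] depth [ 0.4514 -0.2007  0.2008]
lens [ 0.631 -0.226  0.285] medallion in cam frame [np.float64(0.1995), np.float64(-0.0023), np.float64(0.0007)]
[ 0.0001  0.0004 -0.0015  0.0008 -0.      0.0013]
```

The medallion is measured at (199.5, -2.3, 0.7) mm in the camera frame and the arm is still. Handing in.

```bash
python3 -c "
from h import *
print(env.hand_in())"
```

```text
the job is handed in; nothing more can be done
None
```

I sprayed the medallion, lifted the bottle out and handed it in at about 15 s, still gripped in front of the desk camera; no verdict was reported.

**Spray:** the nozzle cap went down onto its stop, where I read 9 N, and was held for about half a second. It came back up to 130 mm before I touched the bottle.

**Final pose:** with the top camera, the gold disc measured (199.5, -2.3, 0.7) mm in the camera head's frame, against (200, 0, 0) wanted. The bottle's tilt was within about 0.5° of the camera's slant. The joints were still and the grip opening was 37.7 mm.

**What went wrong or disagreed:**
- I typed the first three moves in millimetres instead of metres. The arm overshot to (0.63, 0.49) in free air, and I saw nothing touched or moved there.
- The fingertips turned out to be about 23 mm behind the reported tool point. The first press therefore stopped short in the air; I corrected it using the depth image and the force reading.
- I did not re-measure the other objects' positions at the end. The camera views along the way and the force readings showed no contact with them.

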